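# Sweep used caps into the dustpan

### The job

Sweep the four loose blue screw caps across the bench with the fingertips and into the steel dustpan, until every cap lies wholly inside it, past the sloping front lip. The caps are used and contaminated: push them along the surface, never pick one up. Leave the dustpan where it stands, leave the closed specimen pots and the other things on the bench alone, and finish clear of everything.

Things in the scene. Friction and masses are not known exactly. Their poses are not given: they have to be found in the camera images.
- cap_a: Loose blue plastic screw cap lying flat on the bench, a disc 32 mm across and 14 mm high with a ribbed skirt, 12 g; it lies top side up. Origin: centre of its underside, z up.
- cap_b: Loose blue plastic screw cap lying flat on the bench, a disc 32 mm across and 14 mm high with a ribbed skirt, 12 g; it lies open side up. Origin: centre of its underside, z up.
- cap_c: Loose blue plastic screw cap lying flat on the bench, a disc 32 mm across and 14 mm high with a ribbed skirt, 12 g; it lies top side up. Origin: centre of its underside, z up.
- cap_d: Loose blue plastic screw cap lying flat on the bench, a disc 32 mm across and 14 mm high with a ribbed skirt, 12 g; it lies open side up. Origin: centre of its underside, z up.
- pan: Loose steel dustpan, 0.75 kg, beyond the caps, open mouth towards the robot, black handle away (to x = +255 mm, 56 mm high). Origin: centre of the pan's underside; x runs from mouth to back, z up. Front edge at x = -100 mm, back wall at +100 mm. Inside 280 mm wide at the mouth, 220 mm at the back; thin side walls rise from 8 mm high near the mouth to 42 mm at the back, like the back wall.
- pan_lip (a point): Middle of the dustpan's front edge (0.5 mm thick, on the bench), axes as the pan's. From it the lip slopes up over 26 mm to the flat floor, 3 mm above the bench. A cap is wholly past the sloping lip when its centre is 42 mm or more behind this edge.
- pot_1: Bystander, to be left alone: upright closed white specimen pot with the same kind of blue cap screwed on; body 38 mm across, 54 mm high, the cap 32 mm across. It stands in the row among the loose caps, in any of their places. Origin: centre of its underside.
- pot_2: Bystander, to be left alone: upright closed white specimen pot with the same kind of blue cap screwed on; body 38 mm across, 54 mm high, the cap 32 mm across. It stands to the left or right between the caps and the pan's side. Origin: centre of its underside.
- dish: Bystander: one closed clear culture dish lying flat, 92 mm across, 16 mm high. Origin: centre of its underside.
- dish_stack: Bystander: stack of four closed culture dishes, 92 mm across, 64 mm high. Origin: centre of its underside.
- marker: Bystander: felt marker lying along its x axis, 130 mm long, 15 mm thick. Origin: under its middle.
- dropper: Bystander: small amber dropper bottle standing upright, 26 mm across, 62 mm high. Origin: centre of its underside.
Mind the look-alikes: they are no part of the job. Leave any orange or yellow look-alike of the cap_d alone.

How it is judged:
By the outcome, as a careful person would: the job done as asked, in the order asked, and still so for the second after the job is handed in, with the robot touching nothing.
It also fails if it takes over 64 s, if anything falls off the work surface, if the arm or the gripper's body presses on something with over 40 N, if the wrist force passes 120 N, or if a joint passes its speed limit or range.

### The arm

A 7-joint arm with a two-finger parallel gripper is mounted at the origin on the work surface. World frame = base frame: x ahead of the robot, y to its left, z up, the work surface at z = 0. Lengths are in m, angles in rad, forces in N, time in s.
With the tool pointing down it reaches from about 0.35 to 0.9 m from the base axis. Payload 8.1 kg.
Tool frame: the origin (TCP) lies between the finger pads; the fingertips stand 25 mm ahead of it and the grasp point (between the pads) lies 6 mm ahead of it; z points along the fingers, y is the direction in which the jaws open and shut (so a half turn about z gives the same grasp; the last joint's range is limited). The gripper opens to 92 mm and grips with 3 to 60 N. Pads are 19 mm wide; open, the fingers measure 130 mm over their backs; the gripper's body (75 mm by 190 mm) begins 47 mm behind the grasp point.
Start: joints at [-1.28, 0.434, 0.025, 1.573, -0.012, 1.134, -0.075], TCP at [0.24, 0.577, 0.252] pointing down, gripper open.
Joint ranges: [-2.62, 2.62], [-0.44, 2.09], [-1.27, 1.32], [0.08, 2.57], [-1.32, 4.46], [0.12, 2], [-2.74, 2.74]. Speed limits (rad/s): [2.22, 2.22, 3.01, 3.01, 3.14, 3.14, 3.14].

### API

Orientations are given as a rotation vector (axis times angle).
In Python, from cell import * gives the robot as it stands.
- The arm moves only by the shell command python3 -m jog 'ROWS' [FORCE]. ROWS is JSON, one flat list of numbers, 5 for each row, row after row: the finger opening in mm, from 0 to 91.8, then the shift along the tool's x, y, z in units of 40 mm (1.0 is 40 mm), then the turn about the tool's z in units of 6 degrees (1.0 is 6 degrees). A call has 1 to 20 rows; each row shifts and turns the pose as measured when the row begins, along the tool's axes as they then stand; what a row does not reach is not made up. A row lasts 1/12 s, in which the tool goes at most 41.7 mm and 7.16 degrees, less where a joint would pass 70% of its speed; a pose out of reach is approached as far as the arm can. A call is refused whole if a number of a shift passes 1 or a number of a turn 1, either way. A call with a gripper value outside its range is refused whole. The fingers move at their own pace and stop on an object; FORCE is the grip in N (left out, the last holds). Time passes only in rows, so rows that do not move let the fingers close. It gives the time, the measured TCP pose, the force and the opening at its end, in the units of the state.
- observe(): the state, without advancing time (a new reading comes with each control period).
- get_image(name): name is "side" or "top" or "wrist"; returns the picture (384x512x3 uint8, red, green, blue); there is no depth.
- camera_params(name): a dict with "intrinsics" (3x3 intrinsics, pixels), "dist_coeffs" ([k1, k2, p1, p2, k3] as OpenCV has them; the pictures are not rectified), "xyz" and "orientation" of the camera in the world. Camera axes: x right, y down, z forward; pixel columns grow to the right and rows downward; lengths in m; the calibration is good to about 2 mm. A picture is of the moment at which its call begins: read the wrist's pose just before it. camera_params takes no time and is no camera call; for the wrist camera it gives the pose at the moment of the call.
- sign_off(): hands the job in, once; it reports no verdict.
The state is a dict: "clock": time; "joints": joint angles; "dq": joint speeds; "joint_efforts": joint torques, N m; "position": TCP position; "ee_rot": TCP orientation; "force": force on the tool from outside, world axes, zero at the start; "ft_torque": the same for the moment, N m; "width": opening from 0.0 (shut) to 1.0 (fully open).
Only numpy, scipy, OpenCV 4.12 (cv2) and the standard library are available. Lean on these libraries where they do the work, as an engineer would, in place of code of your own. Each camera call takes 0.05 s, during which the arm holds its last target. There are 200 camera calls.

## Working session

There is one attempt and no reset: what is moved stays moved. The work goes in short steps, Python scripts to look and compute and a shell command to move; the robot and the scene stay as the last step left them, time stands still between calls to the robot, and variables do not carry over. Pictures are saved under pics/ and viewed, about 8 in all and at most 12, crops included, and the job is handed in when it is done.

```bash
mkdir -p pics; ls; python3 - <<'E'
from cell import *
import cv2
s=observe();print(s)
for n in ("top","side"):
    im=get_image(n);cv2.imwrite(f"pics/{n}0.png",im[:,:,::-1]);print(n,camera_params(n))
E
```

```text
pics
{'clock': 0.0, 'joints': array([-1.2795944 ,  0.43523774,  0.02498117,  1.57409439, -0.01158788,
        1.13399332, -0.0750961 ]), 'dq': array([ 4.62151080e-06, -1.18671520e-03, -1.19949955e-03,  2.69142270e-03,
       -2.81981441e-04,  1.81348013e-03, -1.56144153e-03]), 'joint_efforts': array([-2.75821858e-04, -6.67837715e+01,  9.85347815e-01, -3.14459610e+01,
       -6.02701795e-02,  4.30687715e-02,  1.81252694e-04]), 'position': array([0.23969081, 0.5767025 , 0.25093692]), 'ee_rot': array([-6.14668089e-01, -3.08071699e+00,  2.48261592e-03]), 'force': array([-0.39885733,  0.43371538,  0.84781269]), 'ft_torque': array([0.00434083, 0.00496541, 0.01402932]), 'width': 0.9987540983162504}
top {'intrinsics': array([[488.25335722,   0.        , 251.17279381],
       [  0.        , 488.25335722, 194.5920456 ],
       [  0.        ,   0.        ,   1.        ]]), 'dist_coeffs': array([0.00736882, 0.        , 0.        , 0.        , 0.        ]), 'xyz': array([3.76043052e-01, 2.58970459e-04, 1.43517294e+00]), 'orientation': array([-2.1631997 ,  2.17759881, -0.14694869])}
side {'intrinsics': array([[445.97952048,   0.        , 257.17257766],
       [  0.        , 445.97952048, 197.4054753 ],
       [  0.        ,   0.        ,   1.        ]]), 'dist_coeffs': array([0.03255923, 0.        , 0.        , 0.        , 0.        ]), 'xyz': array([-0.01793167, -0.51720553,  0.78965827]), 'orientation': array([-2.17082873,  0.99819346, -0.39138031])}
```

```bash
python3 - <<'E'
import cv2
im=cv2.imread("pics/top0.png");cv2.imwrite("pics/top0b.png",cv2.resize(im,(800,600),interpolation=cv2.INTER_CUBIC))
im=cv2.imread("pics/side0.png");cv2.imwrite("pics/side0b.png",cv2.resize(im,(800,600),interpolation=cv2.INTER_CUBIC))
E
```

```text
(no output)
```

View pics/top0b.png

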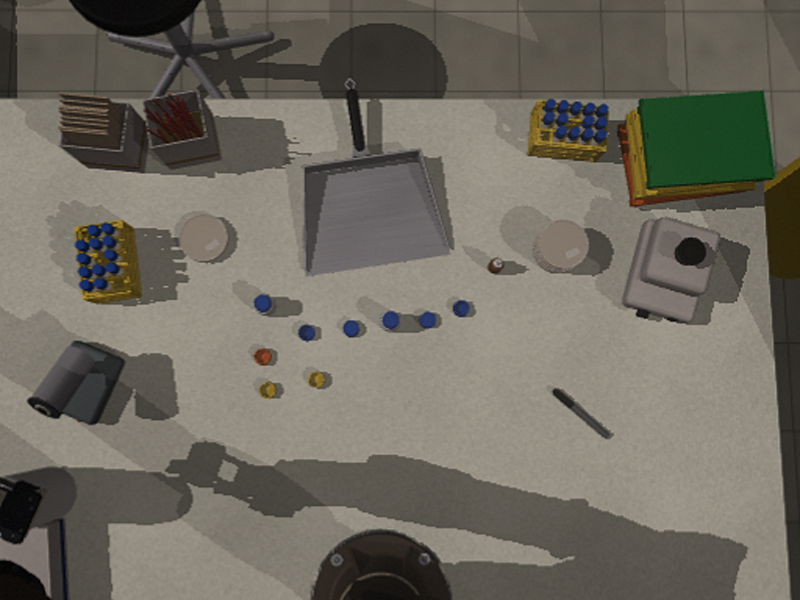

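View pics/side0b.png

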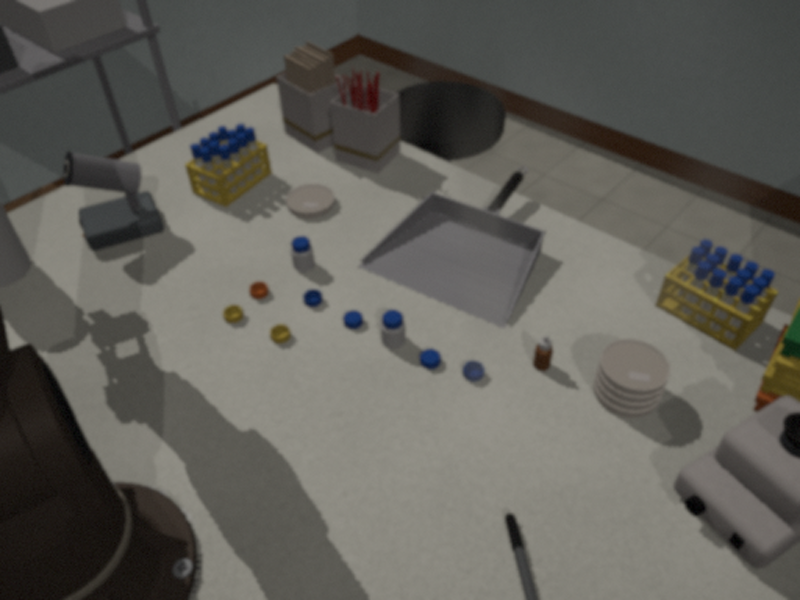

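Top view: the blue discs sit at (800-px image) (263,303), (307,333), (351,328), (391,320), (428,320) and (461,309). In the side view, (302,243) and (392,320) have white bodies, so those are the pots: pot_2 at top (263,303) and pot_1 at (391,320). The four flat blue ones are the caps. The orange and yellow discs are look-alikes to leave alone. The pan mouth runs from (307,274) to (450,254).

```bash
cat > h.py <<'E'
import numpy as np, cv2
from scipy.spatial.transform import Rotation as R
from cell import *
def ray(c,uv,z):
    p=cv2.undistortPoints(np.array(uv,float).reshape(-1,1,2),c["intrinsics"],c["dist_coeffs"]).reshape(-1,2)
    d=R.from_rotvec(c["orientation"]).apply(np.c_[p,np.ones(len(p))]); o=np.array(c["xyz"])
    return o+d*((np.atleast_1d(z)-o[2])/d[:,2])[:,None]
def proj(c,P):
    r=R.from_rotvec(c["orientation"]).inv()
    return cv2.projectPoints(np.array(P,float).reshape(-1,1,3),r.as_rotvec(),-r.apply(c["xyz"]),c["intrinsics"],c["dist_coeffs"])[0].reshape(-1,2)
def blues(im,lo=30):
    h=cv2.cvtColor(im,cv2.COLOR_RGB2HSV)
    m=cv2.inRange(h,(104,110,50),(128,255,255))
    n,l,s,c=cv2.connectedComponentsWithStats(m)
    return [(c[i],s[i,4],s[i,:4]) for i in range(1,n) if s[i,4]>lo]
E
python3 - <<'E'
from h import *
np.set_printoptions(precision=4,suppress=True)
for n in("top","side"):
    im=cv2.imread(f"pics/{n}0.png")[:,:,::-1].copy();c=camera_params(n)
    for p,a,b in blues(im): print(n,p/.64,a,b[2:],ray(c,p,.012)[0,:2],ray(c,p,.054)[0,:2])
    if n=="top":
        print(ray(c,np.array([[307,274],[450,254],[305,163],[421,151],[350,80],[496,265],[263,357],[317,380],[269,391],[562,245],[205,238]])*.64,[0,.003,.042,.042,.05,.062,.014,.014,.014,.064,.016]))
    else: print(ray(c,np.array([[363,265],[505,323]])*.64,[.0,.0]))
E
```

```text
top [548.5176 110.3566] 78 [ 9 16] [ 0.9191 -0.3336] [ 0.9031 -0.3237]
top [561.5006 118.3418] 111 [ 9 24] [ 0.903  -0.3584] [ 0.8875 -0.3478]
top [575.5371 106.0547] 32 [6 7] [ 0.9277 -0.3866] [ 0.9114 -0.3752]
top [588.9286 107.4107] 35 [7 7] [ 0.9249 -0.4126] [ 0.9087 -0.4004]
top [601.9643 108.8839] 35 [7 7] [ 0.9219 -0.438 ] [ 0.9058 -0.425 ]
top [587.5    120.1923] 39 [7 9] [ 0.8992 -0.4089] [ 0.8838 -0.3968]
top [601.1402 121.1571] 37 [7 8] [ 0.8972 -0.4354] [ 0.8818 -0.4226]
top [573.9258 131.6895] 32 [6 8] [ 0.8762 -0.3817] [ 0.8614 -0.3704]
top [587.1429 132.6786] 35 [7 8] [ 0.8742 -0.4073] [ 0.8595 -0.3953]
top [600.4018 134.3304] 35 [7 8] [ 0.8708 -0.433 ] [ 0.8562 -0.4202]
top [105.3768 227.2978] 34 [8 6] [0.6908 0.5126] [0.6815 0.4975]
top [ 91.9705 228.9497] 36 [7 6] [0.6877 0.5375] [0.6785 0.5217]
top [106.6723 240.3294] 37 [8 6] [0.6658 0.5093] [0.6572 0.4943]
top [ 93.2855 242.3564] 37 [8 7] [0.662  0.5341] [0.6535 0.5184]
top [ 79.8214 244.2411] 35 [7 6] [0.6585 0.5591] [0.6501 0.5426]
top [108.6607 253.7946] 35 [8 6] [0.64   0.5047] [0.6323 0.4898]
top [ 81.25   2
[... 1074 characters left out ...]
45  0.016 ]]
side [222.6327 142.4939] 464 [39 23] [0.6909 0.6141] [0.6526 0.553 ]
side [300.2232 243.8393] 70 [9 9] [0.5679 0.2472] [0.5363 0.2059]
side [701.8029 247.5561] 39 [11  9] [ 1.0003 -0.2887] [ 0.9453 -0.3011]
side [713.863  264.8853] 188 [18 24] [ 0.9706 -0.3228] [ 0.9172 -0.3333]
side [746.815  278.9574] 443 [30 31] [ 0.971  -0.3771] [ 0.9176 -0.3846]
side [312.3958 297.6458] 75 [10 10] [0.4874 0.1325] [0.4601 0.0974]
side [391.8964 318.9645] 102 [11 11] [0.534  0.0025] [ 0.5042 -0.0255]
side [352.4926 319.2522] 84 [10 10] [0.494  0.0492] [0.4663 0.0186]
side [429.2431 358.1995] 109 [12 12] [ 0.5091 -0.0932] [ 0.4806 -0.1161]
[[ 0.6072  0.1343  0.    ]
 [ 0.6499 -0.131  -0.    ]]
```

```bash
cat >> h.py <<'E'
LIP=np.array([.623,-.001]);YAW=np.radians(8)
EX=np.array([np.cos(YAW),np.sin(YAW)]);EY=np.array([-EX[1],EX[0]])
def uv(p): d=np.array(p)[:2]-LIP; return np.array([d@EX,d@EY])
def w(u,v): return LIP+u*EX+v*EY
def go(xy,z,push=None):
    """units to target from the present pose (after any turn listed); push=world push yaw deg, push is along -tool x"""
    s=observe();r=R.from_rotvec(s["ee_rot"]);p=s["position"]
    ty=r.as_matrix()[:,1];cur=np.degrees(np.arctan2(ty[1],ty[0]))-90
    d=np.array([*xy,z])-p
    print("pos",p.round(4),"pushyaw",cur.round(2),"turn units",None if push is None else round(-(push-cur)/6,2))
    print(" shift units now",(r.inv().apply(d)/.04).round(2))
    if push is not None:
        a=np.radians(push);print(" shift units after turn",(np.array([-d[0]*np.cos(a)-d[1]*np.sin(a), -d[0]*np.sin(a)+d[1]*np.cos(a), -d[2]])/.04).round(2))
E
python3 - <<'E'
from h import *
for n,p in dict(C1=(.489,.134),C2=(.496,.051),P1=(.507,-.022),C3=(.511,-.0925),C4=(.534,-.155)).items(): print(n,uv(p).round(3))
go((.458,.046),.15,8)
E
python3 -m jog '[60,0,0,0,-1, 50,0,0,0,-1, 40,0,0,0,-1, 24,0,0,0,-1, 24,0,0,0,-1]'
python3 -c "
from h import *
go((.458,.046),.15,8)"
```

```text
C1 [-0.114  0.152]
C2 [-0.119  0.069]
P1 [-0.118 -0.005]
C3 [-0.124 -0.075]
C4 [-0.11 -0.14]
pos [0.2397 0.5768 0.251 ] pushyaw -22.57 turn units -5.09
 shift units now [-10.13 -10.16   2.54]
 shift units after turn [ -3.56 -13.9    2.53]
clock: 0.52
position: [0.2389, 0.5755, 0.2485]
ee_rot: [0.234, -3.131, 0.009]
force: [0.2, -0.8, 0.2]
width: 0.687
pos [0.2389 0.5755 0.2485] pushyaw 8.53 turn units 0.09
 shift units now [ -3.46 -13.89   2.54]
 shift units after turn [ -3.58 -13.87   2.46]
```

```bash
python3 -m jog '[24,-0.22,-0.9,0.16,0, 24,-0.22,-0.9,0.16,0, 24,-0.22,-0.9,0.16,0, 24,-0.22,-0.9,0.16,0, 24,-0.22,-0.9,0.16,0, 24,-0.22,-0.9,0.16,0, 24,-0.22,-0.9,0.16,0, 24,-0.22,-0.9,0.16,0, 24,-0.22,-0.9,0.16,0, 24,-0.22,-0.9,0.16,0, 24,-0.22,-0.9,0.16,0, 24,-0.22,-0.9,0.16,0, 24,-0.22,-0.9,0.16,0, 24,-0.22,-0.9,0.16,0, 24,-0.22,-0.9,0.16,0, 24,0,0,0,0]'
python3 - <<'E'
from h import *
go((.458,.046),.15,8)
c=camera_params("wrist");im=get_image("wrist");print(c["xyz"],observe()["width"])
for p,a,b in blues(im,100): print(p,a,b[2:],ray(c,p,.012)[0,:2],ray(c,p,.054)[0,:2])
cv2.imwrite("pics/w1.png",im[:,:,::-1])
E
```

```text
clock: 1.85
position: [0.4576, 0.0398, 0.1456]
ee_rot: [0.257, -3.124, 0.01]
force: [-0.4, -0.5, 0.8]
width: 0.265
pos [0.4576 0.0398 0.1456] pushyaw 9.42 turn units 0.24
 shift units now [-0.04  0.15 -0.11]
 shift units after turn [-0.03  0.15 -0.11]
[0.3915826  0.03057594 0.27931415] 0.26348455789964964
[121.0209205 216.4916318] 478 [32 26] [ 0.50702731 -0.0896449 ] [ 0.48888881 -0.07075598]
[ 65.36756757 229.49054054] 740 [33 29] [ 0.53236012 -0.14980027] [ 0.51024136 -0.12145983]
[259.45864662 228.88571429] 665 [27 31] [0.49635879 0.0542083 ] [0.47989651 0.05049522]
```

View pics/w1.png

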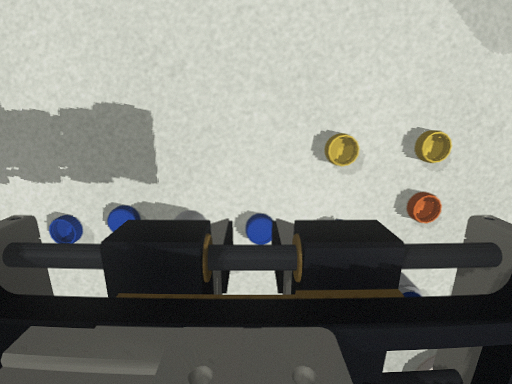

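The wrist view shows C4 at (65,229), C3 at (121,216) and C2 at (259,229) px. It agrees with the top-camera fixes to within about 5 mm. The yellow and orange look-alikes at (342,149), (434,146) and (424,207) are clear of the fingers.

```bash
python3 -m jog '[24,0,0.17,0.6,0.2, 24,0,0,0.7,0, 24,0,0,0.6,0, 24,0,0,0.5,0, 24,0,0,0,0]'
python3 -c "
from h import *
go((.458,.047),.032,8)"
```

```text
clock: 2.32
position: [0.4559, 0.0521, 0.0479]
ee_rot: [0.224, -3.13, 0.003]
force: [0.2, 0.7, 0.5]
width: 0.261
pos [0.4559 0.0521 0.0479] pushyaw 8.17 turn units 0.03
 shift units now [-0.04 -0.13  0.4 ]
 shift units after turn [-0.03 -0.13  0.4 ]
```

```bash
python3 -m jog '[24,0,-0.1,0.36,0, 24,0,0,0,0, 24,-0.2,0,0,0, 24,-0.25,0,0,0, 24,-0.25,0,0,0, 24,-0.25,0,0,0, 24,-0.25,0,0,0, 24,-0.25,0,0,0, 24,-0.25,0,0,0]'
python3 - <<'E'
from h import *
s=observe();go(w(.11,.069),.032,8);print(uv(s["position"]),s["force"])
im=get_image("top");c=camera_params("top")
for p,a,b in blues(im):
    q=ray(c,p,.012)[0,:2]
    if abs(uv(q)[1])<.25 and uv(q)[0]<.2: print(q,uv(q))
E
```

```text
clock: 3.07
position: [0.5318, 0.0652, 0.0421]
ee_rot: [-0.233, 3.13, 0.002]
force: [0.5, 0.4, -0.4]
width: 0.262
pos [0.5318 0.0652 0.0421] pushyaw 8.5 turn units 0.08
 shift units now [-4.77 -0.27  0.27]
 shift units after turn [-4.78 -0.23  0.25]
[-0.08110035  0.07820173] [ 0.50638967  0.38791495 -0.38789256]
[0.54670662 0.2174039 ] [-0.04515495  0.22689639]
[ 0.53520862 -0.15042023] [-0.10773228 -0.13574788]
[ 0.51267401 -0.09196494] [-0.12191218 -0.07472526]
[ 0.50726645 -0.0221405 ] [-0.11754943 -0.00482776]
```

```bash
python3 - <<'E'
from h import *
im=get_image("side");c=camera_params("side")
x,y=proj(c,[(.53,.05,0.01)])[0].astype(int);print(x,y)
cr=im[max(0,y-90):y+60,x-100:x+100];cv2.imwrite("pics/s1.png",cv2.resize(cr[:,:,::-1],None,fx=4,fy=4,interpolation=cv2.INTER_CUBIC))
for p,a,b in blues(im): print(p,a,ray(c,p,.012)[0,:2])
E
```

```text
235 196
[142.86711712  91.0472973 ] 444 [0.69230492 0.61385529]
[456.93989071 169.66666667] 183 [ 0.97019562 -0.32312272]
[477.91533181 178.50343249] 437 [ 0.97104277 -0.37694324]
[199.85333333 190.41333333] 75 [0.48750425 0.13285843]
[231.21875 195.59375] 64 [0.52482611 0.05951579]
[250.59433962 204.25471698] 106 [0.53336716 0.00268364]
[275.02803738 229.10280374] 107 [ 0.50990796 -0.09351673]
```

View pics/s1.png

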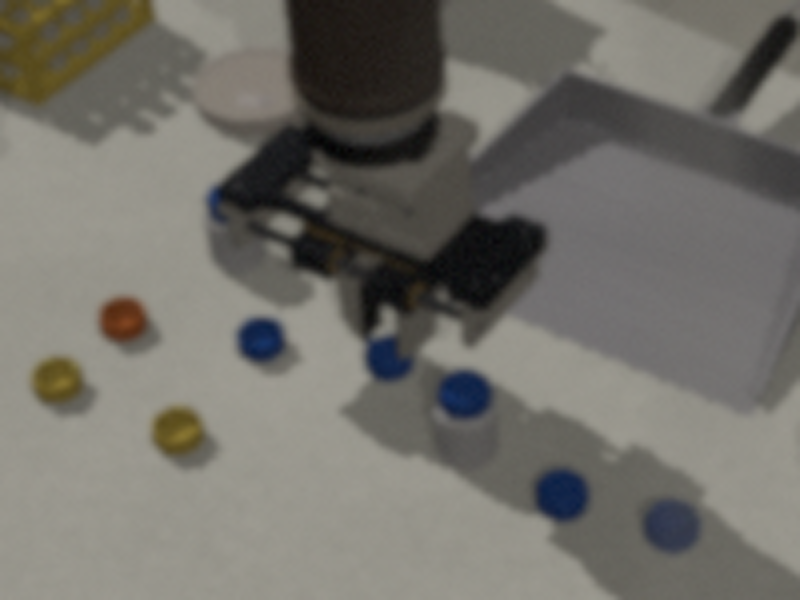

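The crop shows the cap at (388,358) partly under the finger. It moved 30 mm, then the fingers rode over it because the tip height had drifted up. I'll back off, go lower and redo the push.

```bash
python3 -m jog '[24,0,0,-0.5,0, 24,0.6,-0.1,-0.1,0, 24,0.6,-0.05,0,0, 24,0,0,0,0, 24,0,0,0.5,0, 24,0,0,0.4,0, 24,0,0,0,0, 24,0,0,0,0]'
python3 - <<'E'
from h import *
s=observe();go((.486,.055),.031,8)
for n in("top","side"):
  im=get_image(n);c=camera_params(n)
  for p,a,b in blues(im):
    q=ray(c,p,.012)[0,:2]
    if abs(uv(q)[1])<.25 and uv(q)[0]<.2: print(n,a,q,uv(q))
E
```

```text
clock: 3.83
position: [0.4882, 0.0544, 0.0367]
ee_rot: [-0.234, 3.119, 0.006]
force: [0.1, 0.0, 0.1]
width: 0.258
pos [0.4882 0.0544 0.0367] pushyaw 8.57 turn units 0.1
 shift units now [0.05 0.02 0.14]
 shift units after turn [0.05 0.02 0.14]
top 83 [0.54670662 0.2174039 ] [-0.04515495  0.22689639]
top 76 [ 0.53475459 -0.15505979] [-0.10882759 -0.1402791 ]
top 73 [ 0.51218707 -0.09161901] [-0.12234624 -0.07431494]
side 62 [0.48490292 0.1314792 ] [-0.11831559  0.15040932]
side 74 [ 0.53320404 -0.00097852] [-0.08891908  0.01251845]
side 103 [ 0.50912183 -0.09370345] [-0.12567174 -0.07595249]
```

```bash
python3 - <<'E'
from h import *
c=camera_params("wrist");im=get_image("wrist")
for p,a,b in blues(im,40): print(p,a,b,ray(c,p,.012)[0,:2])
a=get_image("side");c=camera_params("side");x,y=proj(c,[(.51,.05,0.01)])[0].astype(int)
cr=cv2.resize(a[y-45:y+35,x-50:x+50],(480,384),interpolation=cv2.INTER_CUBIC)
cv2.imwrite("pics/w2.png",np.hstack([im[:,100:412],cr])[:,:,::-1])
E
```

```text
[ 42.37267081 224.27018634] 644 [ 10 208  48  35] [ 0.50324175 -0.0761159 ]
[ 87.24245375 282.40214216] 1027 [ 68 268  40  30] [ 0.54104164 -0.04793175]
[255.88622754 282.76846307] 1002 [234 270  46  25] [0.52335827 0.06331315]
```

View pics/w2.png

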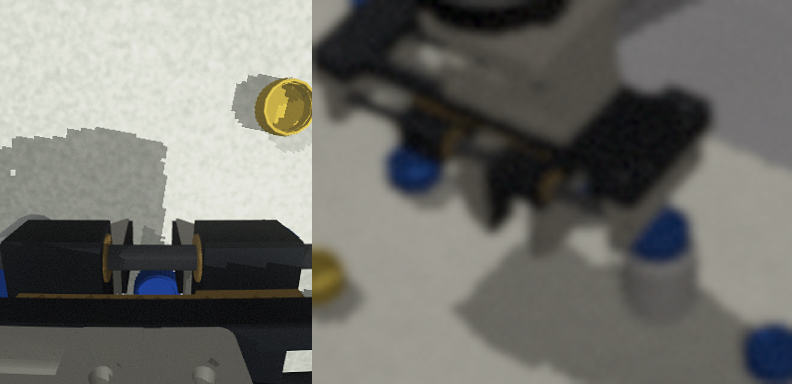

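The wrist view shows the cap centred between the fingers at (256,283) px. In the side crop, pot_1 stands untouched. I'll lower the tips and push in short stages while checking height.

```bash
python3 -m jog '[24,0,0,0.2,0.1, 24,0,0,0,0]'; python3 -m jog '[24,-0.25,0,0,0, 24,-0.25,0,0,0, 24,-0.25,0,0,0, 24,-0.25,0,0,0, 24,-0.25,0,0,0]'
python3 - <<'E'
from h import *
s=observe();go(w(.11,.07),.031,8);print(uv(s["position"]))
E
```

```text
clock: 4.2
position: [0.4899, 0.0547, 0.0298]
ee_rot: [-0.216, 3.117, 0.007]
force: [-0.4, 0.2, -0.8]
width: 0.258
clock: 4.62
position: [0.5428, 0.062, 0.0307]
ee_rot: [-0.216, 3.118, 0.006]
force: [-0.0, 0.6, -0.4]
width: 0.258
pos [0.5428 0.062  0.0307] pushyaw 7.91 turn units -0.01
 shift units now [-4.51 -0.08  0.07]
 shift units after turn [-4.52 -0.09 -0.01]
[-0.07060371  0.07356377]
```

```bash
python3 -m jog '[24,-0.25,0,-0.02,0, 24,-0.25,0,0,0, 24,-0.25,0,0,0, 24,-0.25,0,0,0, 24,-0.25,0,0,0, 24,-0.25,0,0,0, 24,-0.25,0,0,0]'; 
python3 - <<'E'
from h import *
s=observe();go(w(.11,.07),.032,8);print(uv(s["position"]),s["force"])
c=camera_params("wrist");im=get_image("wrist")
for p,a,b in blues(im,40): print(p,a,b,ray(c,p,.014)[0,:2])
E
```

```text
clock: 5.2
position: [0.6236, 0.0731, 0.0335]
ee_rot: [-0.216, 3.114, 0.006]
force: [0.4, 0.1, -0.2]
width: 0.258
pos [0.6236 0.0731 0.0335] pushyaw 7.94 turn units -0.01
 shift units now [-2.48 -0.08  0.09]
 shift units after turn [-2.48 -0.08  0.04]
[0.01092571 0.07333131] [ 0.4266768   0.1355942  -0.20991353]
[ 5.93961353 14.64251208] 414 [ 0  0 15 35] [ 0.51993297 -0.06759591]
[59.09082308  7.60454115] 1057 [18  0 77 22] [ 0.51446427 -0.03850041]
[408.39204545  20.66780303] 2640 [376   0  68  48] [0.49714217 0.13578843]
[252.08053691 241.65100671] 149 [236 238  32   7] [0.6270338  0.07470396]
[252.05249344 278.23622047] 762 [229 270  47  21] [0.65210372 0.07817051]
```

```bash
python3 -m jog '[24,-0.25,0,0.02,0, 24,-0.25,0,0.02,0, 24,-0.25,0,0.02,0, 24,-0.25,0,0.02,0, 24,-0.25,0,0.02,0, 24,-0.25,0,0.02,0, 24,-0.25,0,0.02,0, 24,-0.25,0,0.02,0, 24,-0.15,0,0,0]'; 
python3 -m jog '[24,0.3,0,0,0, 24,0.5,0,-0.4,0, 24,0.5,0,-0.8,0, 24,0,0,-0.8,0, 24,0,0,-0.6,0, 24,0,0,0,0]'
python3 - <<'E'
from h import *
s=observe();go((.511-.038,-.0925-.005),.15,8);print(uv(s["position"]),s["force"])
for n in ("wrist","side"):
  c=camera_params(n);im=get_image(n)
  for p,a,b in blues(im,40):
    q=ray(c,p,.014)[0,:2]; print(n,p,a,q,uv(q))
E
```

```text
clock: 6.0
position: [0.7181, 0.0861, 0.0286]
ee_rot: [-0.217, 3.113, 0.006]
force: [-1.5, -0.6, 0.4]
width: 0.26
clock: 6.5
position: [0.6631, 0.078, 0.1319]
ee_rot: [-0.217, 3.116, 0.005]
force: [1.7, 0.6, 0.8]
width: 0.263
pos [0.6631 0.078  0.1319] pushyaw 7.98 turn units -0.0
 shift units now [ 5.31 -3.68 -0.55]
 shift units after turn [ 5.32 -3.68 -0.45]
[0.05072797 0.07265909] [1.65918886 0.61085418 0.83414933]
wrist [13.10694598 16.65821389] 907 [ 0.53824194 -0.14246172] [-0.10362087 -0.12828898]
wrist [80.58461538  6.01098901] 455 [ 0.52517981 -0.08239244] [-0.10819585 -0.06698639]
wrist [145.75     0.8125] 48 [ 0.51582658 -0.0281531 ] [-0.1099094  -0.01197319]
wrist [349.78100264   9.71372032] 758 [0.49961018 0.13670571] [-0.10302406  0.15353811]
wrist [451.11084625  74.97854589] 1678 [0.53433351 0.23637176] [-0.05476783  0.24740166]
wrist [252.35348837 273.73953488] 215 [0.74970467 0.09169573] [0.13837234 0.07415974]
side [144.11764706  90.06951872] 374 [0.69687508 0.61250444] [0.15853945 0.59725243]
side [276.74358974 149.28205128] 78 [0.73655404 0.08670171] [0.12465466 0.07104453]
side [192.27777778 156.09722222] 72 [0.56654991 0.244812  ] [-0.02169031  0.25127611]
side [456.68253968 169.58201058] 189 [ 0.96755509 -0.322986  ] [ 0.29639011 -0.36680525]
side [477.98858447 178.51141553] 438 [ 0.9685851  -0.37745346] [ 0.28982969 -0.42088599]
side [199.86842105 190.5       ] 76 [0.48601094 0.13092998] [-0.11729478  0.14971124]
side [250.83495146 204.08737864] 103 [0.53274927 0.00127569] [-0.0890557   0.01481402]
side [274.70093458 229.14018692] 107 [ 0.50797851 -0.09410452] [-0.12685976 -0.07619053]
```

```bash
python3 -m jog '[24,0.66,-0.46,-0.1,0, 24,0.66,-0.46,-0.1,0, 24,0.66,-0.46,0,0, 24,0.66,-0.46,0,0, 24,0.66,-0.46,0,0, 24,0.66,-0.46,0,0, 24,0.66,-0.46,0,0, 24,0.6,-0.4,0,0, 24,0,0,0,0]'; 
python3 - <<'E'
from h import *
go((.473,-.098),.032,8)
E
```

```text
clock: 7.35
position: [0.4625, -0.098, 0.1206]
ee_rot: [0.228, -3.13, -0.008]
force: [-1.5, -0.0, 0.6]
width: 0.26
pos [ 0.4625 -0.098   0.1206] pushyaw 8.33 turn units 0.06
 shift units now [-0.26 -0.05  2.21]
 shift units after turn [-0.26 -0.04  2.21]
```

```bash
python3 -m jog '[24,-0.1,0,0.6,0, 24,0,0,0.6,0, 24,0,0,0.5,0, 24,0,0,0.3,0, 24,0,0,0,0]'; 
python3 - <<'E'
from h import *
go((.47,-.098),.031,8)
for n in ("wrist","side"):
  c=camera_params(n);im=get_image(n)
  for p,a,b in blues(im,40):
    q=ray(c,p,.014)[0,:2]; print(n,p,a,q)
E
```

```text
clock: 7.77
position: [0.4632, -0.0993, 0.0341]
ee_rot: [0.219, -3.126, -0.008]
force: [-0.1, -0.2, 0.0]
width: 0.262
pos [ 0.4632 -0.0993  0.0341] pushyaw 8.01 turn units 0.0
 shift units now [-0.17  0.01  0.08]
 shift units after turn [-0.17  0.01  0.08]
wrist [254.2        287.12321429] 560 [ 0.49720178 -0.0919707 ]
wrist [398.06858054 360.75438596] 627 [0.54478969 0.01886847]
side [142.43438914  91.17420814] 442 [0.68908659 0.6114226 ]
side [192.21126761 156.07042254] 71 [0.56651184 0.24503542]
side [456.92391304 169.77717391] 184 [ 0.96721865 -0.32377094]
side [477.92824074 178.49305556] 432 [ 0.96855719 -0.37731302]
side [199.87671233 190.38356164] 73 [0.48631702 0.13121965]
```

```bash
python3 -m jog '[24,0,0,0.08,0, 24,-0.25,0,0,0, 24,-0.25,0,0,0, 24,-0.25,0,0,0, 24,-0.25,0,0,0, 24,-0.25,0,0,0, 24,-0.25,0,0,0, 24,-0.25,0,0,0, 24,-0.25,0,0,0, 24,-0.25,0,0,0, 24,-0.25,0,0,0, 24,-0.25,0,0,0]'; 
python3 - <<'E'
from h import *
s=observe();go(w(.11,-.074),.032,8);print(uv(s["position"]),s["force"])
c=camera_params("wrist");im=get_image("wrist")
for p,a,b in blues(im,40): print(p,a,b,ray(c,p,.014)[0,:2])
E
```

```text
clock: 8.87
position: [0.5923, -0.0803, 0.0398]
ee_rot: [-0.224, 3.124, 0.005]
force: [-0.7, -0.1, -0.8]
width: 0.26
pos [ 0.5923 -0.0803  0.0398] pushyaw 8.2 turn units 0.03
 shift units now [-3.78 -0.01  0.23]
 shift units after turn [-3.79  0.01  0.19]
[-0.04145241 -0.074278  ] [-0.72807088 -0.11075454 -0.80154837]
[413.15583174 113.15439771] 4184 [373  79  80  69] [5.08132776e-01 4.27652032e-04]
[140.28292894 124.27859619] 2308 [111  99  59  51] [ 0.53640492 -0.15072829]
[251.96042618 235.82800609] 657 [233 225  39  20] [ 0.59452973 -0.07897526]
```

Height drifted up again while moving (tips at 15 mm), and the fingers are now over cap C3. I'll lift, back off, and re-engage with a small downward bias.

```bash
python3 -m jog '[24,0,0,-0.4,0, 24,0.5,0,-0.1,0, 24,0.5,0,0,0, 24,0,0,0,0, 24,0,0,0.4,0, 24,0,0,0.3,0, 24,0,0,0,0, 24,0,0,0,0]'
python3 - <<'E'
from h import *
s=observe();go(w(.11,-.074),.031,8);print(uv(s["position"]),s["force"])
c=camera_params("wrist");im=get_image("wrist")
for p,a,b in blues(im,40): print(p,a,b,ray(c,p,.014)[0,:2])
E
```

```text
clock: 9.58
position: [0.5637, -0.0829, 0.0349]
ee_rot: [-0.231, 3.11, 0.004]
force: [0.6, 0.1, 0.2]
width: 0.258
pos [ 0.5637 -0.0829  0.0349] pushyaw 8.5 turn units 0.08
 shift units now [-4.5  -0.07  0.2 ]
 shift units after turn [-4.5  -0.03  0.1 ]
[-0.07016273 -0.07284096] [0.60594808 0.10719389 0.18238013]
[408.20382452 176.36467942] 4445 [369 141  79  72] [0.51438057 0.00156465]
[139.44082961 170.26758845] 2459 [111 143  58  55] [ 0.53353716 -0.15077147]
[249.98154982 282.42804428] 1084 [227 270  47  25] [ 0.59637959 -0.07831811]
```

```bash
python3 -m jog '[24,0,0,0.14,0.08, 24,0,0,0,0]';python3 -m jog '[24,-0.25,0,0.01,0, 24,-0.25,0,0.01,0, 24,-0.25,0,0.01,0, 24,-0.25,0,0.01,0]'; 
python3 - <<'E'
from h import *
s=observe();go(w(.11,-.074),.032,8);print(uv(s["position"]),s["force"])
c=camera_params("wrist");im=get_image("wrist")
for p,a,b in blues(im,40): print(p,a,b,ray(c,p,.014)[0,:2])
E
```

```text
clock: 9.8
position: [0.5648, -0.0826, 0.0294]
ee_rot: [-0.217, 3.11, 0.004]
force: [-0.4, 1.0, -0.5]
width: 0.257
clock: 10.13
position: [0.6069, -0.077, 0.0293]
ee_rot: [-0.216, 3.11, 0.004]
force: [0.0, 0.6, 0.8]
width: 0.261
pos [ 0.6069 -0.077   0.0293] pushyaw 7.93 turn units -0.01
 shift units now [-3.41 -0.02  0.02]
 shift units after turn [-3.41 -0.02 -0.07]
[-0.02654545 -0.07304171] [0.01241662 0.56328303 0.79280683]
[430.41041184  73.31413799] 5609 [385  32  91  81] [0.50393404 0.00113162]
[126.2835408   95.60788382] 2892 [95 68 65 57] [ 0.53655706 -0.15053464]
[252.01923077 242.42307692] 104 [238 240  28   5] [ 0.60885233 -0.07571666]
[251.96507567 279.20488941] 859 [229 270  47  22] [ 0.63348809 -0.0723293 ]
```

```bash
python3 -m jog '[24,-0.25,0,-0.04,0, 24,-0.25,0,-0.02,0, 24,-0.25,0,0,0, 24,-0.25,0,0,0, 24,-0.25,0,0.0,0, 24,-0.25,0,0.0,0]'; python3 -m jog '[24,-0.25,0,0.01,0, 24,-0.25,0,0.01,0, 24,-0.25,0,0.01,0, 24,-0.25,0,0.01,0, 24,-0.25,0,0,0, 24,-0.25,0,0,0, 24,-0.15,0,0,0]'
python3 - <<'E'
from h import *
s=observe();go(w(.11,-.074),.032,8);print(uv(s["position"]),s["force"])
c=camera_params("wrist");im=get_image("wrist")
for p,a,b in blues(im,40): print(p,a,b,ray(c,p,.014)[0,:2])
E
```

```text
clock: 10.68
position: [0.6742, -0.0669, 0.0345]
ee_rot: [-0.218, 3.106, 0.004]
force: [-0.1, -0.4, -0.5]
width: 0.263
clock: 11.27
position: [0.7471, -0.0552, 0.0355]
ee_rot: [-0.221, 3.103, 0.004]
force: [-0.1, -0.2, -0.7]
width: 0.26
pos [ 0.7471 -0.0552  0.0355] pushyaw 8.16 turn units 0.03
 shift units now [ 0.14 -0.08  0.08]
 shift units after turn [ 0.13 -0.08  0.09]
[ 0.11536755 -0.07090766] [-0.07009366 -0.21808128 -0.73608123]
[456.31862745 236.25980392] 204 [445 227  21  17] [0.73107099 0.07280181]
[251.76635514 241.10280374] 214 [235 237  35   8] [ 0.75144336 -0.05369554]
[252.07503828 277.16539051] 653 [229 270  47  18] [ 0.77658558 -0.04990875]
```

```bash
python3 -m jog '[24,0.3,0,0,0, 24,0.5,0,-0.4,0, 24,0.5,0,-0.8,0, 24,0.5,0,-0.8,0, 24,0.5,0.5,-0.6,0, 24,0,0,0,0]'
python3 - <<'E'
from h import *
C1=np.array([.488,.133]);C4=np.array([.534,-.153])
for C,t in((C1,w(.085,.045)),(C4,w(.085,-.045))):
  d=t-C;L=np.hypot(*d);a=np.degrees(np.arctan2(d[1],d[0]));print(uv(C),a,L,"start",C-d/L*.038,"end tcp",t-d/L*.02)
  go(C-d/L*.038,.12,a)
c=camera_params("top");im=get_image("top")
for p,a,b in blues(im):
    q=ray(c,p,.012)[0,:2]
    if abs(uv(q)[1])<.25 and uv(q)[0]<.2: print(a,q,uv(q))
E
```

```text
clock: 11.82
position: [0.6456, -0.0484, 0.1362]
ee_rot: [-0.223, 3.108, 0.005]
force: [0.6, 0.4, 0.2]
width: 0.262
[-0.11503699  0.15148429] -20.02739902469064 0.22661355399018088 start [0.4522979  0.14601384] end tcp [0.68211942 0.06224117]
pos [ 0.6456 -0.0484  0.1362] pushyaw 8.2 turn units 4.7
 shift units now [4.1  5.5  0.31]
 shift units after turn [6.21 2.91 0.41]
[-0.10928817 -0.13813434] 33.61128281647351 0.21545741613407848 start [ 0.50235313 -0.17403511] end tcp [ 0.69677933 -0.04480346]
pos [ 0.6456 -0.0484  0.1362] pushyaw 8.2 turn units -4.24
 shift units now [ 4.  -2.6  0.3]
 shift units after turn [ 4.72 -0.63  0.41]
81 [0.74005416 0.08730658] [0.1282049 0.0711564]
85 [0.54646136 0.21715794] [-0.04543205  0.22668696]
38 [ 0.53849581 -0.16109432] [-0.10596262 -0.14677559]
73 [0.4905391 0.1344534] [-0.11232033  0.15257017]
```

```bash
python3 -m jog '[24,0,0,0,-0.9, 24,0,0,0,-0.9, 24,0,0,0,-0.9, 24,0,0,0,-0.9, 24,0,0,0,-0.5, 24,0.68,-0.09,0,0, 24,0.68,-0.09,0,0, 24,0.68,-0.09,0,0, 24,0.68,-0.09,0,0, 24,0.68,-0.09,0,0, 24,0.68,-0.09,0,0, 24,0.4,-0.05,0,0, 24,0,0,0,0]'
python3 - <<'E'
from h import *
go((.5023,-.174),.032,33.6)
c=camera_params("wrist");im=get_image("wrist")
for p,a,b in blues(im,40): print(p,a,b,ray(c,p,.014)[0,:2])
E
```

```text
clock: 12.95
position: [0.5063, -0.1763, 0.1244]
ee_rot: [-0.915, 2.982, -0.005]
force: [-0.4, -0.2, -0.3]
width: 0.265
pos [ 0.5063 -0.1763  0.1244] pushyaw 34.1 turn units 0.08
 shift units now [0.1  0.13 2.31]
 shift units after turn [0.05 0.1  2.31]
[255.89410349 228.37063779] 831 [240 212  32  33] [ 0.53322778 -0.15450591]
[404.08163265 290.95918367] 98 [398 284  14  14] [0.50524457 0.01243494]
```

```bash
python3 -m jog '[24,0.1,0.04,0.6,0, 24,0.05,0,0.6,0, 24,0,0,0.5,0, 24,0,0,0.3,0, 24,0,0,0,0, 24,0,0,0,0]'; 
python3 - <<'E'
from h import *
go((.6968,-.0448),.031,33.6)
c=camera_params("wrist");im=get_image("wrist")
for p,a,b in blues(im,40): print(p,a,b,ray(c,p,.014)[0,:2])
E
```

```text
clock: 13.5
position: [0.5114, -0.1735, 0.0412]
ee_rot: [-0.919, 2.972, -0.006]
force: [0.2, -0.3, 0.5]
width: 0.26
pos [ 0.5114 -0.1735  0.0412] pushyaw 34.36 turn units 0.13
 shift units now [-5.63  0.04  0.41]
 shift units after turn [-5.64  0.11  0.26]
[255.96758105 279.73566085] 802 [234 270  43  23] [ 0.53946804 -0.15103694]
```

```bash
python3 -m jog '[24,0.05,0,0.25,0.1, 24,0,0,0,0]';python3 -m jog '[24,-0.25,0,0.01,0, 24,-0.25,0,0.01,0, 24,-0.25,0,0.01,0, 24,-0.25,0,0.01,0]'; 
python3 - <<'E'
from h import *
s=observe();go((.6968,-.0448),.032,33.6);print(uv(s["position"]),s["force"])
c=camera_params("wrist");im=get_image("wrist")
for p,a,b in blues(im,40): print(p,a,b,ray(c,p,.014)[0,:2])
E
```

```text
clock: 13.72
position: [0.5119, -0.1739, 0.0321]
ee_rot: [-0.904, 2.974, -0.008]
force: [0.4, 0.2, -0.8]
width: 0.259
clock: 14.05
position: [0.5478, -0.1513, 0.0332]
ee_rot: [-0.899, 2.974, -0.01]
force: [-0.6, -0.5, -0.0]
width: 0.262
pos [ 0.5478 -0.1513  0.0332] pushyaw 33.61 turn units 0.0
 shift units now [-4.57  0.16  0.17]
 shift units after turn [-4.58  0.16  0.03]
[-0.09534899 -0.13835422] [-0.63374743 -0.47160132 -0.04261171]
[252.1576087  241.48369565] 184 [236 237  34   8] [ 0.55093033 -0.14894249]
[252.08245877 277.25187406] 667 [229 270  47  18] [ 0.57164834 -0.13523579]
```

```bash
python3 -m jog '[24,-0.25,0.02,0.02,0, 24,-0.25,0.02,0.02,0, 24,-0.25,0.02,0.02,0, 24,-0.25,0.02,0.01,0, 24,-0.25,0.02,0.01,0, 24,-0.25,0.02,0,0]'; python3 -c "
from h import *
s=observe();go((.6968,-.0448),.032,33.6);print(uv(s['position']),s['force'])"
```

```text
clock: 14.6
position: [0.6023, -0.1079, 0.0323]
ee_rot: [-0.902, 2.97, -0.01]
force: [-0.9, -0.4, -0.8]
width: 0.26
pos [ 0.6023 -0.1079  0.0323] pushyaw 33.78 turn units 0.03
 shift units now [-2.84 -0.    0.1 ]
 shift units after turn [-2.84  0.01  0.01]
[-0.03535484 -0.10294415] [-0.9465978  -0.39354782 -0.79813888]
```

```bash
python3 -m jog '[24,-0.25,0,0,0, 24,-0.25,0,0,0, 24,-0.25,0,0,0, 24,-0.25,0,0,0, 24,-0.25,0,0.01,0, 24,-0.25,0,0.01,0]'; python3 -m jog '[24,-0.25,0,0.01,0, 24,-0.25,0,0.01,0, 24,-0.25,0,0.01,0, 24,-0.25,0,0.01,0, 24,-0.15,0,0,0, 24,0,0,0,0]'
python3 - <<'E'
from h import *
s=observe();go((.6968,-.0448),.032,33.6);print(uv(s["position"]),s["force"])
c=camera_params("wrist");im=get_image("wrist")
for p,a,b in blues(im,40): q=ray(c,p,.014)[0,:2];print(p,a,b,q,uv(q))
E
```

```text
clock: 15.1
position: [0.6575, -0.0701, 0.0335]
ee_rot: [-0.904, 2.97, -0.01]
force: [-0.6, 0.1, -0.3]
width: 0.258
clock: 15.6
position: [0.7019, -0.0394, 0.0332]
ee_rot: [-0.906, 2.968, -0.009]
force: [0.6, 0.1, -0.3]
width: 0.263
pos [ 0.7019 -0.0394  0.0332] pushyaw 33.92 turn units 0.05
 shift units now [ 0.18 -0.04  0.03]
 shift units after turn [ 0.18 -0.04  0.03]
[ 0.07279876 -0.04903941] [ 0.62427502  0.06139062 -0.34300753]
[251.61832061 242.07633588] 131 [237 239  31   6] [ 0.70567201 -0.03707501] [ 0.07684678 -0.04722965]
[251.78986403 278.65760198] 809 [229 270  47  21] [ 0.72683155 -0.02274424] [ 0.09979485 -0.03598319]
[387.31677019 363.57142857] 161 [382 351  11  22] [0.73193867 0.09857679] [0.12173689 0.08344638]
```

```bash
python3 -m jog '[24,0.3,0,0,0, 24,0.5,0,-0.4,0, 24,0.5,0,-0.8,0, 24,0,0,-0.8,0, 24,0,0,-0.6,0, 24,0,0,0,0.9, 24,0,0,0,0.9, 24,0,0,0,0.9, 24,0,0,0,0.9, 24,0,0,0,0.9, 24,0,0,0,0.9, 24,0,0,0,0.9, 24,0,0,0,0.9, 24,0,0,0,0.9, 24,0,0,0,0.8]'
python3 - <<'E'
from h import *
go((.4523,.146),.12,-20)
E
```

```text
clock: 16.9
position: [0.6433, -0.0802, 0.14]
ee_rot: [0.608, 3.052, 0.015]
force: [-0.4, 0.7, 0.3]
width: 0.264
pos [ 0.6433 -0.0802  0.14  ] pushyaw -22.52 turn units -0.42
 shift units now [6.59 3.39 0.37]
 shift units after turn [6.42 3.68 0.5 ]
```

```bash
python3 -m jog '[24,0,0,0,-0.35, 24,0.7,0.4,0,0, 24,0.7,0.4,0,0, 24,0.7,0.4,0,0, 24,0.7,0.4,0,0, 24,0.7,0.4,0,0, 24,0.7,0.4,0,0, 24,0.7,0.4,0,0, 24,0.7,0.4,0,0, 24,0.6,0.35,0,0, 24,0,0,0,0]'
python3 - <<'E'
from h import *
go((.4523,.146),.032,-20)
c=camera_params("wrist");im=get_image("wrist")
for p,a,b in blues(im,40): q=ray(c,p,.014)[0,:2];print(p,a,b,q,uv(q))
E
```

```text
clock: 17.82
position: [0.4506, 0.14, 0.1335]
ee_rot: [0.582, 3.057, 0.006]
force: [-0.6, 1.3, 0.3]
width: 0.259
pos [0.4506 0.14   0.1335] pushyaw -21.54 turn units -0.26
 shift units now [0.09 0.13 2.54]
 shift units after turn [0.01 0.16 2.54]
[260.61280932 225.61717613] 687 [247 210  29  32] [0.48780979 0.13715769] [-0.11464671  0.15562799]
```

```bash
python3 -m jog '[24,0.05,0.2,0.6,-0.25, 24,0.05,0,0.6,0, 24,0,0,0.5,0, 24,0,0,0.4,0, 24,0,0,0.2,0, 24,0,0,0,0, 24,0,0,0,0]'; 
python3 - <<'E'
from h import *
go((.6821,.0622),.031,-20)
c=camera_params("wrist");im=get_image("wrist")
for p,a,b in blues(im,40): print(p,a,b,ray(c,p,.014)[0,:2])
E
```

```text
clock: 18.45
position: [0.4596, 0.1414, 0.0409]
ee_rot: [0.55, 3.054, 0.008]
force: [-0.0, 0.1, 0.0]
width: 0.26
pos [0.4596 0.1414 0.0409] pushyaw -20.41 turn units -0.07
 shift units now [-5.89  0.08  0.47]
 shift units after turn [-5.9   0.04  0.25]
[258.04829545 279.67329545] 704 [238 270  40  23] [0.49452648 0.13447063]
[416.15441176 354.33088235] 408 [394 349  43  13] [0.60312795 0.22463459]
```

```bash
python3 -m jog '[24,0.05,0.05,0.3,0, 24,0,0,0,0]';python3 -m jog '[24,-0.25,0,0.02,0, 24,-0.25,0,0.02,0, 24,-0.25,0,0.02,0, 24,-0.25,0,0.02,0]'; 
python3 - <<'E'
from h import *
s=observe();go((.6821,.0622),.032,-20);print(uv(s["position"]),s["force"])
c=camera_params("wrist");im=get_image("wrist")
for p,a,b in blues(im,40): print(p,a,b,ray(c,p,.014)[0,:2])
E
```

```text
clock: 18.67
position: [0.4606, 0.1436, 0.0309]
ee_rot: [0.552, 3.05, 0.01]
force: [-0.4, 0.8, -0.5]
width: 0.258
clock: 19.0
position: [0.5018, 0.1291, 0.0325]
ee_rot: [0.549, 3.049, 0.013]
force: [-0.2, -0.4, -0.7]
width: 0.262
pos [0.5018 0.1291 0.0325] pushyaw -20.39 turn units -0.06
 shift units now [-4.8   0.    0.21]
 shift units after turn [-4.81 -0.03  0.01]
[-0.10194597  0.14569823] [-0.18926265 -0.35633367 -0.6671651 ]
[251.34459459 241.20945946] 148 [235 238  34   7] [0.50467314 0.12941894]
[428.24636678 281.6200692 ] 1445 [400 268  57  29] [0.57437989 0.22709451]
[251.60606061 277.5530303 ] 660 [229 270  46  19] [0.52844892 0.12072585]
```

```bash
python3 -m jog '[24,-0.25,0,0.02,0, 24,-0.25,0,0.02,0, 24,-0.25,0,0.02,0, 24,-0.25,0,0.02,0, 24,-0.25,0,0.02,0, 24,-0.25,0,0.02,0]'; python3 -c "
from h import *
s=observe();go((.6821,.0622),.032,-20);print(uv(s['position']),s['force'])"
```

```text
clock: 19.55
position: [0.5661, 0.1044, 0.0312]
ee_rot: [0.553, 3.045, 0.014]
force: [0.6, -0.7, 0.5]
width: 0.265
pos [0.5661 0.1044 0.0312] pushyaw -20.56 turn units -0.09
 shift units now [-3.08  0.03  0.12]
 shift units after turn [-3.09 -0.   -0.02]
[-0.04169514  0.11232856] [ 0.64991306 -0.65587079  0.45996915]
```

```bash
python3 -m jog '[24,-0.25,0,-0.01,0, 24,-0.25,0,-0.01,0, 24,-0.25,0,0,0, 24,-0.25,0,0,0, 24,-0.25,0,0,0, 24,-0.25,0,0.01,0]'; python3 -m jog '[24,-0.25,0,0.01,0, 24,-0.25,0,0.01,0, 24,-0.25,0,0.01,0, 24,-0.25,0,0.01,0, 24,-0.22,0,0,0, 24,0,0,0,0]'
python3 - <<'E'
from h import *
s=observe();go((.6821,.0622),.032,-20);print(uv(s["position"]),s["force"])
c=camera_params("wrist");im=get_image("wrist")
for p,a,b in blues(im,40): q=ray(c,p,.014)[0,:2];print(p,a,b,q,uv(q))
E
```

```text
clock: 20.05
position: [0.628, 0.0806, 0.0342]
ee_rot: [0.553, 3.045, 0.014]
force: [0.5, -0.1, 0.1]
width: 0.26
clock: 20.55
position: [0.6809, 0.0597, 0.035]
ee_rot: [0.554, 3.043, 0.013]
force: [0.1, 0.6, -0.5]
width: 0.263
pos [0.6809 0.0597 0.035 ] pushyaw -20.62 turn units -0.1
 shift units now [-0.    0.07  0.08]
 shift units after turn [-0.01  0.07  0.07]
[0.06577466 0.0520984 ] [ 0.14997957  0.58606505 -0.49015834]
[252.06451613 241.74193548] 155 [236 238  33   7] [0.6855732 0.0598855] [0.07043787 0.05158446]
[251.8879668  278.04149378] 723 [229 270  46  20] [0.7096887  0.05067837] [0.09303729 0.0391107 ]
```

Cap is at about u = 85 mm, well inside. I'll retreat, lift clear and check.

```bash
python3 -m jog '[24,0.3,0,0,0, 24,0.5,0,-0.4,0, 24,0.5,0,-0.8,0, 24,0.4,0,-0.9,0, 24,0.4,0,-0.9,0, 24,0.6,0,-0.7,0, 24,0.9,0,-0.3,0, 24,0.9,0,0,0, 24,0.9,0,0,0, 24,0.9,0,0,0, 24,0.6,0,0,0, 24,0,0,0,0, 24,0,0,0,0]'
python3 - <<'E'
from h import *
s=observe();print(s["position"],s["dq"].round(3))
for n in ("top","side"):
  c=camera_params(n);im=get_image(n)
  for p,a,b in blues(im):
    q=ray(c,p,.015)[0,:2]
    if abs(uv(q)[1])<.25 and uv(q)[0]<.2: print(n,p/.64,a,q.round(4),uv(q).round(3))
  cv2.imwrite(f"pics/{n}9.png",cv2.resize(im,(800,600),interpolation=cv2.INTER_CUBIC)[:,:,::-1])
E
```

```text
clock: 21.68
position: [0.3955, 0.1616, 0.1873]
ee_rot: [0.547, 3.051, 0.017]
force: [0.5, 0.8, 0.3]
width: 0.262
[0.39552383 0.16158979 0.18732424] [-0.035 -0.036 -0.026  0.046 -0.003  0.002 -0.028]
top [405.24553571 186.23511905] 84 [ 0.7681 -0.0537] [ 0.136 -0.072]
top [331.49472892 201.05421687] 83 [0.7395 0.0869] [0.128 0.071]
top [392.93908228 211.6693038 ] 79 [ 0.7186 -0.0298] [ 0.091 -0.042]
top [350.60546875 220.9765625 ] 80 [0.7008 0.0507] [0.084 0.04 ]
top [261.71875    302.50726744] 86 [0.546  0.2168] [-0.046  0.226]
top [389.72942073 319.37881098] 82 [ 0.5129 -0.0222] [-0.112 -0.006]
side [432.41185897 233.25320513] 78 [0.7356 0.0859] [0.124 0.07 ]
side [435.02768987 252.82832278] 79 [0.6973 0.0489] [0.081 0.039]
side [508.90376984 258.15972222] 63 [ 0.7663 -0.0557] [ 0.134 -0.074]
side [391.84194712 318.87019231] 104 [0.532  0.0007] [-0.09   0.014]
```

View pics/top9.png

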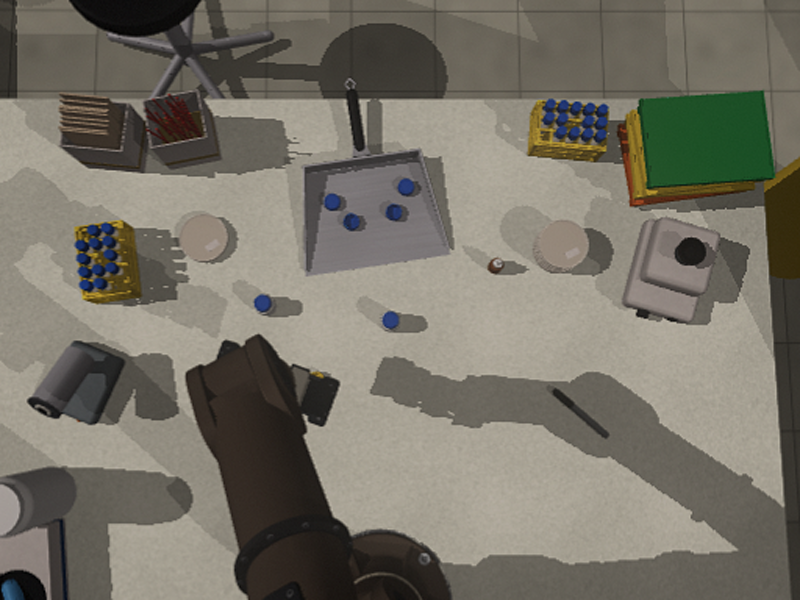

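View pics/side9.png

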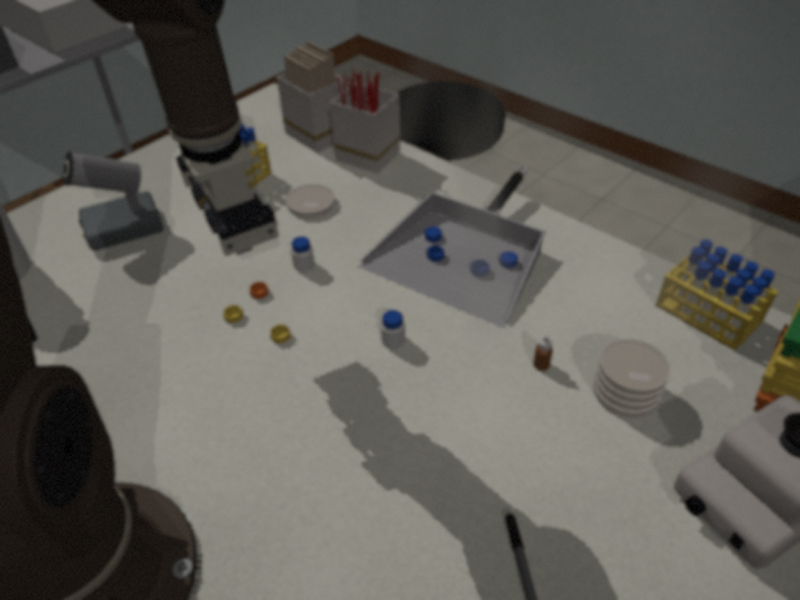

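The four caps lie in the pan at top px (331,201), (351,221), (395,212) and (405,186), 81–136 mm behind the lip. The pan, pots, look-alikes and other items are where they started, and the arm is high and clear.

```bash
python3 -m jog '[24,0,0,0,0, 24,0,0,0,0]'; python3 -c "
from cell import *
print(observe()['force']); print(sign_off())"
```

```text
clock: 21.95
position: [0.3985, 0.1605, 0.1873]
ee_rot: [0.553, 3.049, 0.016]
force: [-0.6, -0.2, 0.2]
width: 0.262
[-0.5522149  -0.23426592  0.19608726]
the job is handed in; nothing more can be done
None
```

All four blue caps are in the dustpan, and I handed the job in at about 22 s. I pushed them one at a time along the bench with the fingertips, set a little apart, and never gripped one.

- **Caps:** the final top view puts them about 84, 91, 128 and 136 mm behind the front edge; the requirement is 42 mm. The side view agreed to within about 4 mm on three of them. The fourth, which lies open side up, shows in the side picture but my colour filter missed it.
- **Everything else:** the dustpan, both pots, the orange and yellow look-alikes and the other items show no visible movement in the final pictures. The arm finished high and clear, with the wrist force at sensor-noise level.
- **What went wrong on the way:** twice the fingertips drifted up to about 15–17 mm and rode over a cap (the two inner ones). I lifted, backed off and pushed again lower. During the other pushes the tips stayed about 4–10 mm above the bench.

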